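# Unstack the parked carton and set everything out

## Robot

A 6-joint arm with a two-finger parallel gripper is mounted at the origin on a cart in front of the work surface, level with it; the furniture and walls round the work are solid. World frame = base frame: x ahead of the robot, y to its left, z up, the work surface at z = 0. Lengths are in mm, angles in rad, forces in N, time in s.
With the tool pointing down it reaches from about 425 to 925 mm from the base axis. Payload 12.5 kg.
Tool frame: the origin (TCP) lies at the very end of the fingers, on their centre line; the grasp point (between the pads) lies 19 mm behind it; z points along the fingers, y is the line along which they close (so a half turn about z gives the same grasp; the last joint's range is limited). The gripper opens to 85 mm and grips with 20 to 120 N. Pads are 22 mm wide; open, the fingers measure 114 mm over their backs; the gripper's body (76 mm by 85 mm) begins 54 mm behind the grasp point. The pads swing forward as they close: fully open they stand 13 mm farther back than shut.
Start: joints at [1.169, 0.491, 1.559, -0, 1.092, -0.106], TCP at [182.173, 597.878, 231.327] pointing down, gripper open.
Joint ranges: [-3.1, 3.1], [-0.84, 2.19], [0.05, 2.79], [-1.13, 4.28], [0.06, 2.93], [-2.69, 2.69]. Speed limits (rad/s): [2.22, 2.22, 2.79, 3.14, 3.14, 3.14].

## Interface

Orientations are given as a unit quaternion [x, y, z, w].
In Python, from bench import r gives the robot as it stands.
- The arm moves only by the tool send_rows, never from a script. Its argument "targets" is a list of rows, each an object with "linear": the shift along the tool's x, y, z each as a share of 0.04 m, from -1 to 1, a list of three; "angular": the turn, a rotation vector about the tool's x, y, z each as a share of 4 degrees, from -1 to 1, a list of three. In form: [{"linear": [dx, dy, dz], "angular": [wx, wy, wz]}, ...]. A call has 1 to 8 rows; each row shifts and turns the commanded pose from where the row before left it, along the tool's axes as they then stand; what a row does not reach is not made up. A row lasts 1/8 s, in which the tool goes at most 62.5 mm and 10.7 degrees, less where a joint would pass 70% of its speed; a pose out of reach is approached as far as the arm can. A call with a number of a shift or a turn outside -1 to 1 is refused whole. A call with a gripper value outside its range is refused whole. "gripper" is the finger opening in mm, from 0 to 85.4, set as the call begins (left out, the last holds). The fingers move at their own pace and stop on an object; the grip force is fixed at half the most. Time passes only in rows, so rows that do not move let the fingers close. It gives the time, the measured TCP pose, the force, the opening and the grip force at its end, in the units of the state.
- r.state(): the state, without advancing time (a new reading comes with each control period).
- r.read_camera(name): name is "scene" or "top" or "wrist"; returns a dict with "img" (480x640x3 uint8, red, green, blue), "range_z" (480x640 float32, mm along the optical axis (not along the pixel's ray), 0 where there is no reading), "fx", "fy", "cx", "cy" (pixels), "R" (3x3) and "t" (3): a world point X has camera coordinates R X + t. Camera axes: x right, y down, z forward; pixel columns grow to the right and rows downward; lengths in mm; the calibration is good to about 2 mm. A picture is of the moment at which its call begins.
- r.sign_off(): hands the job in; it is judged then, once.
Trained networks look in a picture, given as the dict that the camera call returned (one of the last four; its "shot" number tells which), for a name from the list of things; names that differ only in an ending like _2 or _b are one class to them, and where a whole thing is asked for, a point or a joint stands for the part that bears it (a point fixed in the world has none). Each returns a list of dicts, best first, with "conf" (0 to 1); they miss things now and then, are a little off and sometimes report something else, mostly with a low value. They report only what shows in the picture. A call takes as long as a camera call. They do not tell look-alikes from the thing itself.
- r.silhouettes(picture, label): "region" (480x640 bool, what is visible of it) and "at" ([column, row] in pixels, amid what is visible of it).
The state is a dict: "time": time; "joint_positions": joint angles; "joint_vel": joint speeds; "joint_efforts": joint torques, N m; "tcp_pos": TCP position; "tcp_rot": TCP orientation; "ft_force": force on the tool from outside, world axes, zero at the start; "torque": the same for the moment, N m; "gripper_width": finger opening in mm; "grip_force": force on a finger pad.
Only numpy, scipy, OpenCV 4.12 (cv2) and the standard library are available. Lean on these libraries where they do the work, as an engineer would, in place of code of your own. Each camera call takes 0.05 s, during which the arm holds its last target. There are 200 camera calls.

## Task

Take the stack on the grey parking stop apart from the top down and lay each thing gently, right way up and lengthwise, in the middle of the wooden tray that fits it: first the yellow buckle in the small tray, then the wooden drilling block in the medium tray, and last the carton in the large tray. The back of the carton is held down by the stop's lip, so slide it forward on the base plate until it is out from under the lip before you lift it. Do not drag the carton while anything is on it, drop nothing, and leave the roll of black tape, the pliers and the marker pen where they are.

Things in the scene. Friction and masses are not known exactly. Their poses are not given: they have to be found in the camera images.
- buckle: yellow strap buckle, a rounded flat slab 36 mm (x) by 50 mm (y) by 17 mm high with a small black-ended bar on top; top of the stack. Origin: centre of its underside, z up. Grasp across the 36 mm. Loose.
- block: brown wooden drilling block 50 mm (x) by 70 mm (y) by 45 mm high with three dark holes in its top; it lies on the carton, under the buckle. Origin: centre of its underside, z up. Grasp across the 50 mm. Loose, 0.09 to 0.16 kg.
- carton: small shut cardboard carton 60 mm (x) by 121 mm (y) by 61 mm high, bottom of the stack, standing on the base plate of the stop; its -y end is tucked about 22 mm under the lip, its +y end looks out of the front of the stop. Origin: centre of its underside, z up. Grasp across the 60 mm. Loose, under 0.2 kg.
- stop: fixed grey sheet-metal stop. Base 84 (x) by 160 (y) by 4 mm; at the back (-y) a wall, inner face y = -74 mm, and a lip over the base from y = -80 to -48, underside 70, top 76 mm above the bench (carton's top 65). Side guides 20 mm high and cheeks to 70 mm only behind y = -40, 72 mm apart. Draw the carton along +y till its back end is past y = -48. Origin: centre of the base's underside, z up.
- tray_small: fixed shallow wooden tray, the smallest of three: inside 62 mm (x) by 76 mm (y); floor 3 mm and rim 7 mm above the bench, rim 4 mm wide. Place of the buckle, buckle's y along the tray's y (either way round). Origin: centre of its underside on the bench.
- tray_medium: fixed shallow wooden tray of middle size: inside 76 mm (x) by 96 mm (y); floor 3 mm and rim 7 mm above the bench, rim 4 mm wide. Place of the wooden block, block's y along the tray's y (either way round). Origin: centre of its underside on the bench.
- tray_large: fixed shallow wooden tray, the largest: inside 86 mm (x) by 145 mm (y); floor 3 mm and rim 7 mm above the bench, rim 4 mm wide. Place of the carton, carton's y along the tray's y (either way round). Origin: centre of its underside on the bench.
- black_tape: bystander: roll of black tape lying flat, 66 mm across, 18 mm high, beyond the trays. Origin: centre of its underside. Leave alone.
- pliers: bystander: pliers with blue handles, lying flat, 69 by 148 mm, 12 mm high, to the left of the trays. Origin: centre of the underside. Leave alone.
- marker_pen: bystander: white and red marker pen 135 mm long, 17 mm thick, lying on the robot's side of the trays. Origin: centre of the underside. Leave alone.
Not all that is in view belongs to the job. Several things have the shape of the buckle; the one meant has the colours described above.

How it is judged (in metres and radians):
On the way, in this order (a step that is already met when the one before it is completed fails the run):
1. the buckle lies released in the small tray (x of buckle in the frame of tray_small between -0.014 and 0.014 m and y of buckle in the frame of tray_small between -0.014 and 0.014 m and z of buckle in the frame of tray_small below 0.006 m and angle between the y axis of buckle and the y axis of tray_small, either way round below 0.4 rad and angle between buckle's own z axis and vertical below 0.08 rad and contact force between the fingers and buckle below 0.05 N and linear speed of buckle below 0.03 m/s), for 0.2 s.
2. the block lies released in the medium tray, the buckle still in the small one (all of step 1 and x of block in the frame of tray_medium between -0.014 and 0.014 m and y of block in the frame of tray_medium between -0.014 and 0.014 m and z of block in the frame of tray_medium below 0.006 m and angle between the y axis of block and the y axis of tray_medium, either way round below 0.35 rad and angle between block's own z axis and vertical below 0.08 rad and contact force between the fingers and block below 0.05 N and linear speed of block below 0.03 m/s), for 0.2 s.
3. the carton, still standing on the base plate, is slid forward until its back end is out from under the lip (y of carton in the frame of stop between 0.014 and 0.12 m and z of carton in the frame of stop below 0.012 m and x of carton in the frame of stop between -0.035 and 0.035 m), for 0.1 s.
At the end, for the whole second after the job is handed in: Buckle in the small, block in the medium, carton in the large tray: each flat on the floor, right way up, centre within 14 mm of the tray's along both tray axes, long sides parallel (buckle within 0.4 rad, block 0.35, carton 0.2), released and at rest (all of step 2 and x of carton in the frame of tray_large between -0.014 and 0.014 m and y of carton in the frame of tray_large between -0.014 and 0.014 m and z of carton in the frame of tray_large below 0.006 m and angle between the y axis of carton and the y axis of tray_large, either way round below 0.2 rad and angle between carton's own z axis and vertical below 0.08 rad and contact force between the fingers and carton below 0.05 N and linear speed of carton below 0.03 m/s); the robot touches nothing.
It fails at once if the carton is dragged more than 20 mm while the block is still stacked on it (distance of carton from where it was at the start of the episode above 0.02 m and z of block in the frame of carton above 0.05 m and horizontal distance between block and carton below 0.06 m).
It fails at once if the buckle, the block or the carton is dropped or thrown (faster than 0.8 m/s with no finger on it) ((linear speed of buckle above 0.8 m/s and contact force between the fingers and buckle below 0.05 N) or (linear speed of block above 0.8 m/s and contact force between the fingers and block below 0.05 N) or (linear speed of carton above 0.8 m/s and contact force between the fingers and carton below 0.05 N)).
It fails at once if the roll of black tape, the pliers or the marker pen is moved more than 25 mm (distance of any of black_tape, pliers, marker_pen from where it was at the start of the episode above 0.025 m).
It also fails if it takes over 93 s, if anything falls off the work surface, if the arm or the gripper's body presses on something with over 40 N, if the wrist force passes 120 N, or if a joint passes its speed limit or range.

## Working session

There is one attempt and no reset: what is moved stays moved. The work goes in short steps, Python scripts to look and compute and a tool call to move; the robot and the scene stay as the last step left them, time stands still between calls to the robot, and variables do not carry over. Pictures are saved under pics/ and viewed, at most 14 in all, crops included, and the job is handed in when it is done.

Besides the shell and the picture viewer there is one more tool, called as name(argument=value, ...) on one line, values as JSON. send_rows: Moves the arm, as the interface text tells. Its arguments: {"type":"object","properties":{"targets":{"type":"array"},"gripper":{"type":"number"}},"required":["targets"]}

```bash
mkdir -p pics; cat > h.py <<'E'
import numpy as np, cv2
from bench import r
from scipy.spatial.transform import Rotation as Rn
def cam(n,save=None):
    p=r.read_camera(n)
    if save: cv2.imwrite('pics/'+save,p['img'][:,:,::-1])
    return p
def cloud(p):
    z=p['range_z'].astype(float); v,u=np.mgrid[:480,:640]
    c=np.stack([(u-p['cx'])/p['fx']*z,(v-p['cy'])/p['fy']*z,z],-1)
    w=(c-np.array(p['t']))@np.array(p['R']); w[z<=0]=np.nan
    return w
def rect(w,m,lo=None,hi=None):
    P=w[m]; P=P[~np.isnan(P[:,0])]
    if lo is not None: P=P[P[:,2]>lo]
    if hi is not None: P=P[P[:,2]<hi]
    if len(P)<5: return None
    (cx,cy),(a,b),th=cv2.minAreaRect(P[:,:2].astype(np.float32))
    if b<a: a,b,th=b,a,th+90
    # direction of long side (deg)
    return dict(c=(round(cx),round(cy)),short=round(a),long=round(b),longdir=round((th+90)%180,1),z=np.percentile(P[:,2],[5,50,95]).round(1).tolist(),n=len(P))
E
python3 - <<'E'
from h import *
s=r.state(); print({k:np.round(v,3).tolist() for k,v in s.items()})
for n in ['top','scene']:
    p=cam(n,n+'0.png'); w=cloud(p); print(n,np.round(p['R'],2).tolist(),np.round(p['t']))
    for l in ['buckle','block','carton','stop','tray_small','tray_medium','tray_large','black_tape','pliers','marker_pen']:
        for d in r.silhouettes(p,l)[:4]: print(l,round(d['conf'],2),np.round(d['at']),rect(w,d['region']))
E
```

```text
{'time': 0.0, 'joint_positions': [1.169, 0.492, 1.559, -0.0, 1.092, -0.106], 'joint_vel': [0.001, 0.002, 0.001, -0.0, -0.0, -0.002], 'joint_efforts': [-0.002, -61.845, -26.159, -0.0, 0.004, 0.0], 'tcp_pos': [182.079, 597.652, 230.695], 'tcp_rot': [0.147, 0.989, -0.001, -0.0], 'ft_force': [0.345, -0.124, -0.469], 'torque': [-0.012, -0.051, 0.002], 'grip_force': 0.0, 'gripper_width': 85.663}
top [[-0.07, -1.0, 0.0], [-0.98, 0.07, -0.2], [0.2, -0.02, -0.98]] [-282.  550.  942.]
buckle 0.91 [453. 260.] {'c': (474, -577), 'short': 36, 'long': 50, 'longdir': 4.3, 'z': [7.0, 11.1, 17.1], 'n': 468}
buckle 0.7 [326. 292.] {'c': (420, -330), 'short': 38, 'long': 50, 'longdir': 83.1, 'z': [118.3, 121.7, 126.7], 'n': 618}
buckle 0.67 [418. 294.] {'c': (412, -501), 'short': 37, 'long': 51, 'longdir': 18.4, 'z': [6.3, 11.2, 16.5], 'n': 513}
block 0.75 [332. 305.] {'c': (424, -334), 'short': 65, 'long': 71, 'longdir': 71.1, 'z': [81.9, 108.5, 111.7], 'n': 567}
carton 0.65 [345. 302.] {'c': (417, -333), 'short': 60, 'long': 102, 'longdir': 72.2, 'z': [14.5, 62.7, 67.5], 'n': 576}
stop 0.9 [332. 313.
[... 2054 characters left out ...]
44, -201), 'short': 87, 'long': 120, 'longdir': 48.3, 'z': [-0.5, 3.5, 8.7], 'n': 1124}
tray_large 0.63 [376. 264.] {'c': (582, -375), 'short': 99, 'long': 168, 'longdir': 64.6, 'z': [-0.3, 3.7, 7.9], 'n': 2303}
tray_large 0.29 [298. 211.] {'c': (530, -140), 'short': 74, 'long': 94, 'longdir': 68.1, 'z': [-0.2, 4.0, 8.6], 'n': 748}
black_tape 0.56 [420. 258.] {'c': (665, -429), 'short': 63, 'long': 67, 'longdir': 49.0, 'z': [4.6, 17.1, 21.1], 'n': 589}
pliers 0.84 [295. 174.] {'c': (592, -46), 'short': 71, 'long': 146, 'longdir': 152.5, 'z': [2.9, 10.0, 14.8], 'n': 461}
marker_pen 0.6 [251. 269.] {'c': (346, -234), 'short': 15, 'long': 131, 'longdir': 67.8, 'z': [10.0, 14.7, 18.4], 'n': 282}
```

```bash
python3 - <<'E'
import cv2
a=cv2.imread('pics/top0.png'); b=cv2.imread('pics/scene0.png')
cv2.imwrite('pics/crop0.png',cv2.resize(a[130:390,130:500],(800,562)))
cv2.imwrite('pics/crop1.png',cv2.resize(b[200:360,220:440],(800,582)))
E
```

```text
(no output)
```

View pics/crop0.png

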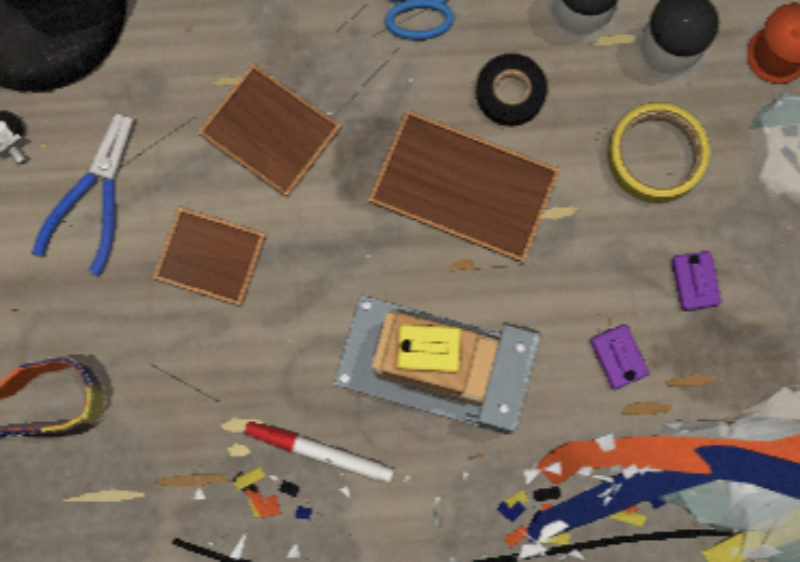

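View pics/crop1.png

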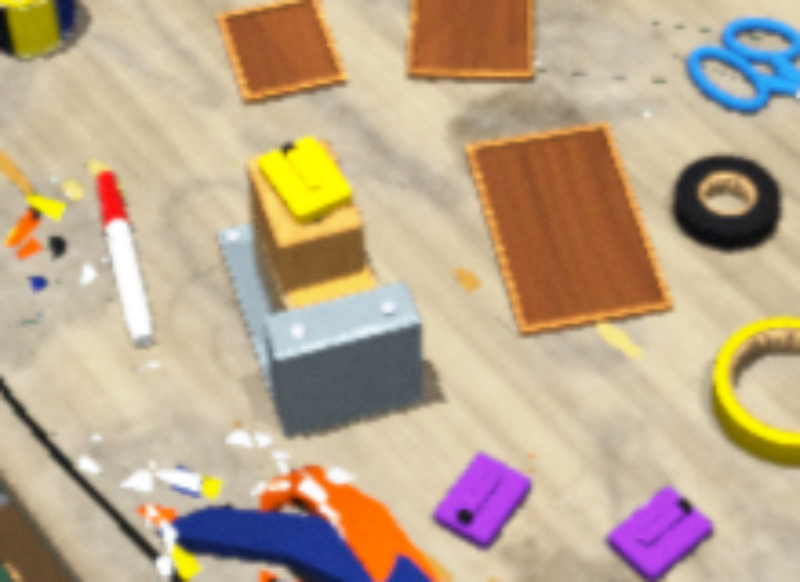

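The top view shows three buckle-shaped things: a yellow one on the stack at px (326,292), and purple ones at (418,294) and (453,260). The close crop shows the yellow one with a black-ended bar lying on the wooden block, so it is the one to take. The lip is on the world −y side. Before moving, I'll check how high things stand along the path.

```bash
cat >> h.py <<'E'
def pose():
    s=r.state(); M=Rn.from_quat(s['tcp_rot']).as_matrix()
    return np.array(s['tcp_pos']),M,s
def togo(x,y,z,a):
    """shift in tool axes (mm) & turn (deg about tool z) to tcp x,y,z with closing line at a deg (mod 180)"""
    p,M,s=pose(); al=np.degrees(np.arctan2(M[1,1],M[0,1]))
    d=(a-al+90)%180-90
    print('tcp',p.round(1),'alpha',al.round(1),'tilt',np.degrees(np.arccos(-M[2,2])).round(2),'q6',s['joint_positions'][5].__round__(2),'shift tool',(M.T@(np.array([x,y,z])-p)).round(1),'in rows',(M.T@(np.array([x,y,z])-p)/40).round(2),'turn',round(-d,1),'rows',round(-d/4,2))
E
python3 - <<'E'
from h import *
for n in ['top','scene']:
    w=cloud(cam(n)).reshape(-1,3); w=w[~np.isnan(w[:,0])]
    rr=np.hypot(w[:,0],w[:,1]); 
    print(n,np.nanmin(w,0).round(),np.nanmax(w,0).round())
    for a in range(-60,90,10):
        an=np.degrees(np.arctan2(w[:,1],w[:,0])); m=(abs(an-a)<5)&(rr>300)&(rr<800)
        if m.sum(): print(a,m.sum(),w[m,2].max().round(),w[m][w[m,2].argmax()].round())
E
```

```text
top [ -144. -1210.  -791.] [1696.  814.  431.]
-60 12160 105.0 [ 300. -640.  105.]
-50 12691 81.0 [ 371. -386.   81.]
-40 12752 129.0 [ 421. -334.  129.]
-30 12165 112.0 [ 444. -306.  112.]
-20 11990 42.0 [ 318. -134.   42.]
-10 12063 53.0 [400. -40.  53.]
0 18862 431.0 [784.  59. 431.]
10 8298 428.0 [784.  69. 428.]
20 172 3.0 [322.  88.   3.]
30 417 -754.0 [ 603.  410. -754.]
40 1893 -756.0 [ 580.  524. -756.]
50 3012 -756.0 [ 382.  522. -756.]
60 3601 -757.0 [ 313.  579. -757.]
70 4197 -756.0 [ 110.  375. -756.]
80 4153 -756.0 [ 175.  700. -756.]
scene [ -423. -1015.  -803.] [3351. 3355.  419.]
-60 9595 106.0 [ 291. -618.  106.]
-50 11671 83.0 [ 381. -413.   83.]
-40 9390 131.0 [ 417. -330.  131.]
-30 6645 113.0 [ 445. -310.  113.]
-20 6352 41.0 [ 320. -133.   41.]
-10 5867 57.0 [392. -45.  57.]
0 8288 409.0 [797.  -2. 409.]
10 3099 390.0 [765.  69. 390.]
20 90 5.0 [305.  87.   5.]
30 131 -759.0 [ 346.  212. -759.]
40 286 -755.0 [ 234.  226. -755.]
50 815 -751.0 [ 207.  233. -751.]
60 1701 -751.0 [ 345.  608. -751.]
70 1249 389.0 [181. 558. 389.]
```

```bash
python3 - <<'E'
from h import *
for n in ['top','scene']:
    w=cloud(cam(n)).reshape(-1,3); w=w[~np.isnan(w[:,0])]
    m=(w[:,2]>60)&(w[:,0]<1100)&(abs(w[:,1])<900); q=w[m]
    H,xe,ye=np.histogram2d(q[:,0],q[:,1],bins=[np.arange(0,1150,50),np.arange(-900,950,50)])
    for i,j in zip(*np.where(H>4)):
        mm=(q[:,0]>=xe[i])&(q[:,0]<xe[i+1])&(q[:,1]>=ye[j])&(q[:,1]<ye[j+1]); print((int(xe[i]),int(ye[j]),int(q[mm,2].max())),end=' ')
    print()
E
```

```text
(200, -800, 72) (200, -750, 89) (200, -700, 92) (200, -650, 82) (200, -600, 71) (200, -550, 64) (250, -850, 67) (250, -800, 83) (250, -750, 105) (250, -700, 112) (250, -650, 105) (250, -600, 101) (250, -550, 87) (250, -500, 88) (250, -450, 67) (300, -800, 83) (300, -750, 97) (300, -700, 101) (300, -650, 102) (300, -600, 99) (300, -550, 91) (300, -500, 93) (300, -450, 82) (300, -200, 63) (350, -900, 85) (350, -850, 86) (350, -800, 86) (350, -750, 84) (350, -700, 74) (350, -650, 74) (350, -600, 63) (350, -450, 80) (350, -400, 122) (350, -350, 122) (400, -900, 84) (400, -850, 84) (400, -800, 85) (400, -750, 80) (400, -450, 80) (400, -400, 123) (400, -350, 131) (400, -300, 112) (450, -350, 108) (450, -300, 66) (550, -900, 206) (550, -850, 209) (550, -800, 209) (550, -750, 62) (550, -700, 63) (600, -900, 208) (600, -850, 209) (600, -800, 210) (650, -900, 209) (650, -850, 211) (650, -800, 211) (650, -750, 62) (650, -700, 65) (650, -650, 70) (650, -600, 73) (700, -900, 209) (700, -850, 209) (700, -800, 209) (700, -700, 65) (700, -650, 71) (700, -600, 73) (700, -550, 73) (700, -500, 72) (700
[... 1546 characters left out ...]
800, 211) (650, -750, 64) (650, -700, 66) (650, -650, 73) (650, -600, 74) (700, -900, 209) (700, -850, 210) (700, -800, 211) (700, -700, 64) (700, -650, 73) (700, -600, 72) (700, -550, 73) (700, -500, 74) (700, -50, 339) (700, 0, 340) (700, 50, 325) (700, 100, 301) (750, -550, 74) (750, -500, 72) (750, -100, 362) (750, -50, 409) (750, 0, 405) (750, 50, 393) (750, 100, 380) (750, 150, 353) (800, -150, 372) (800, -100, 418) (800, -50, 418) (800, 0, 386) (800, 50, 371) (800, 100, 362) (850, -150, 351) (850, -100, 410) (850, -50, 405) (850, 0, 389) (850, 50, 329) (900, -800, 104) (900, -750, 111) (900, -700, 103) (950, -800, 116) (950, -750, 118) (950, -700, 116) (950, -550, 101) (950, -500, 95)
```

View pics/scene0.png

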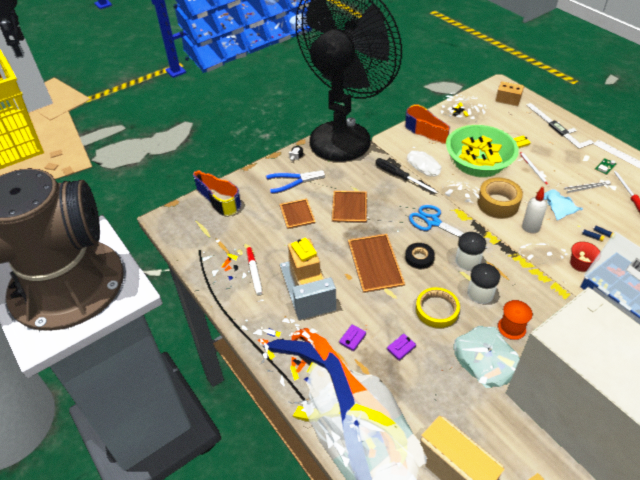

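View pics/top0.png

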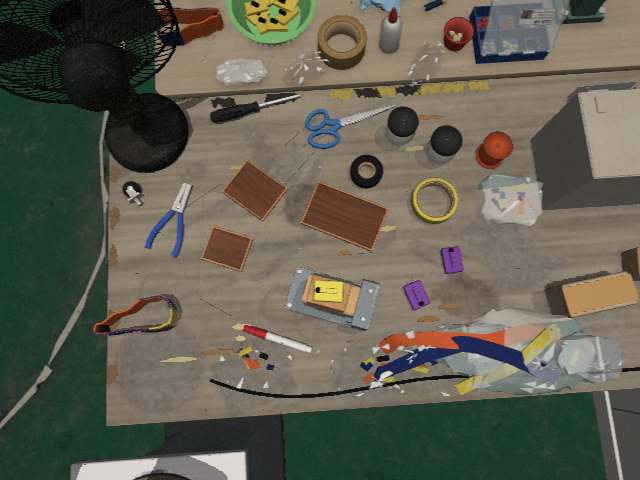

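The tall fan stands at x≥700, |y|<150. I'll swing round the base at about 540 mm radius to stay clear of it.

send_rows(targets=[{"linear":[0,-1,0],"angular":[0,0,0]},{"linear":[0,-1,0],"angular":[0,0,0]},{"linear":[-0.9,0,0],"angular":[0,0,1]},{"linear":[-0.9,0,0],"angular":[0,0,1]},{"linear":[-0.9,0,0],"angular":[0,0,1]},{"linear":[-0.9,0,0],"angular":[0,0,1]},{"linear":[-0.9,0,0],"angular":[0,0,1]},{"linear":[-0.9,0,0],"angular":[0,0,1]}], gripper=60)

```text
time: 2.3
tcp_pos: [351.0, 423.5, 231.3]
tcp_rot: [0.351, 0.936, 0.0, 0.0]
ft_force: [-0.1, 0.6, 0.5]
gripper_width: 59.9
grip_force: 0.0
```

send_rows(targets=[{"linear":[-0.9,0,0],"angular":[0,0,1]},{"linear":[-0.9,0,0],"angular":[0,0,1]},{"linear":[-0.9,0,0],"angular":[0,0,1]},{"linear":[-0.9,0,0],"angular":[0,0,1]},{"linear":[-0.9,0,0],"angular":[0,0,1]},{"linear":[-0.9,0,0],"angular":[0,0,1]},{"linear":[-0.9,0,0],"angular":[0,0,1]},{"linear":[-0.9,0,0],"angular":[0,0,1]}])

```text
time: 3.3
tcp_pos: [513.8, 190.3, 231.4]
tcp_rot: [0.595, 0.803, 0.0, 0.0]
ft_force: [-0.3, 0.4, -0.0]
gripper_width: 60.0
grip_force: 0.0
```

send_rows(targets=[{"linear":[-0.9,0,0],"angular":[0,0,1]},{"linear":[-0.9,0,0],"angular":[0,0,1]},{"linear":[-0.9,0,0],"angular":[0,0,1]},{"linear":[-0.9,0,0],"angular":[0,0,1]},{"linear":[-0.9,0,0],"angular":[0,0,1]},{"linear":[-0.9,0,0],"angular":[0,0,1]},{"linear":[0,0,0],"angular":[0,0,0]}])

```text
time: 4.18
tcp_pos: [539.6, -23.2, 231.3]
tcp_rot: [0.75, 0.662, 0.0, 0.0]
ft_force: [1.2, -0.5, 0.4]
gripper_width: 60.1
grip_force: 0.0
```

```bash
python3 - <<'E'
from h import *
togo(420,-332,230,-7.5)
E
```

```text
tcp [539.6 -23.2 231.3] alpha -7.1 tilt 0.01 q6 -0.04 shift tool [-321.2  -80.4    1.3] in rows [-8.03 -2.01  0.03] turn 0.4 rows 0.09
```

send_rows(targets=[{"linear":[-1,-0.25,0],"angular":[0,0,0]},{"linear":[-1,-0.25,0],"angular":[0,0,0]},{"linear":[-1,-0.25,0],"angular":[0,0,0]},{"linear":[-1,-0.25,0],"angular":[0,0,0]},{"linear":[-1,-0.25,0],"angular":[0,0,0]},{"linear":[-1,-0.25,0],"angular":[0,0,0]},{"linear":[-1,-0.25,0],"angular":[0,0,0]},{"linear":[-1,-0.25,0],"angular":[0,0,0]}])

```text
time: 5.18
tcp_pos: [421.5, -330.0, 231.4]
tcp_rot: [0.748, 0.664, 0.0, 0.0]
ft_force: [0.2, -0.5, 0.3]
gripper_width: 60.0
grip_force: 0.0
```

send_rows(targets=[{"linear":[0,0,0],"angular":[0,0,0]},{"linear":[0,0,0],"angular":[0,0,0]}])

```text
time: 5.42
tcp_pos: [421.9, -328.6, 231.2]
tcp_rot: [0.748, 0.663, 0.0, -0.0]
ft_force: [0.5, -0.2, 0.0]
gripper_width: 59.8
grip_force: 0.0
```

```bash
python3 - <<'E'
from h import *
p=cam('wrist','w1.png'); w=cloud(p); print(np.round(p['R'],2).tolist())
for l in ['buckle','block','carton','stop']:
    for d in r.silhouettes(p,l)[:2]: print(l,round(d['conf'],2),np.round(d['at']),rect(w,d['region']), 'top',rect(w,d['region'],np.nanpercentile(w[d['region']][:,2],60)-4))
togo(420,-332,230,-7.5)
E
```

```text
[[0.99, -0.12, 0.0], [-0.12, -0.96, 0.26], [-0.03, -0.26, -0.97]]
buckle 0.81 [321. 237.] {'c': (418, -330), 'short': 37, 'long': 51, 'longdir': 82.9, 'z': [121.3, 123.5, 128.6], 'n': 4172} top {'c': (418, -330), 'short': 36, 'long': 50, 'longdir': 83.0, 'z': [121.8, 123.5, 128.6], 'n': 4067}
buckle 0.74 [332. 370.] {'c': (410, -501), 'short': 37, 'long': 49, 'longdir': 19.3, 'z': [7.9, 13.2, 18.3], 'n': 1630} top {'c': (410, -501), 'short': 36, 'long': 50, 'longdir': 20.7, 'z': [11.1, 13.3, 18.4], 'n': 1506}
block 0.82 [312. 199.] {'c': (416, -341), 'short': 70, 'long': 90, 'longdir': 71.8, 'z': [86.0, 110.9, 112.2], 'n': 3529} top {'c': (416, -330), 'short': 50, 'long': 70, 'longdir': 71.1, 'z': [109.2, 111.1, 112.3], 'n': 3118}
carton 0.91 [325. 175.] {'c': (418, -337), 'short': 60, 'long': 103, 'longdir': 70.2, 'z': [24.4, 66.0, 67.4], 'n': 1475} top {'c': (416, -338), 'short': 56, 'long': 101, 'longdir': 70.6, 'z': [63.8, 66.2, 67.5], 'n': 1241}
carton 0.65 [310. 199.] {'c': (418, -340), 'short': 68, 'long': 87, 'longdir': 70.8, 'z': [85.1, 110.9, 112.3], 'n': 3538} top {'c': (416, -330), 'short': 50, 'long': 70, 'longdir': 71.0, 'z': [109.3, 111.1, 112.3], 'n': 3121}
stop 0.9 [281. 225.] {'c': (412, -355), 'short': 108, 'long': 200, 'longdir': 69.8, 'z': [3.8, 6.2, 78.0], 'n': 10142} top {'c': (409, -350), 'short': 84, 'long': 129, 'longdir': 70.5, 'z': [75.2, 77.1, 78.7], 'n': 4082}
tcp [ 422.  -328.7  231.4] alpha -6.9 tilt 0.01 q6 -0.67 shift tool [-3.5 -1.5  1.4] in rows [-0.09 -0.04  0.03] turn 0.6 rows 0.16
```

View pics/w1.png

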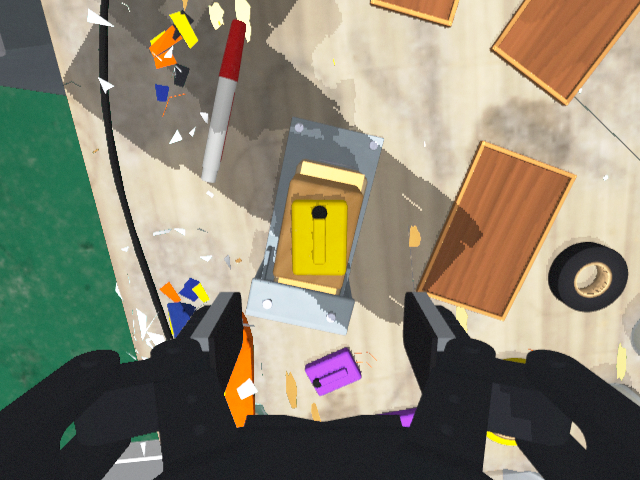

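The wrist view shows the yellow buckle centred at (321,237), with the block and carton beneath it and the purple look-alike at (332,370). I'll grasp the yellow one.

send_rows(targets=[{"linear":[-0.04,-0.1,0.5],"angular":[0,0,0]},{"linear":[0,0,1],"angular":[0,0,0]},{"linear":[0,0,0.8],"angular":[0,0,0]},{"linear":[0,0,0.4],"angular":[0,0,0]},{"linear":[0,0,0.25],"angular":[0,0,0]},{"linear":[0,0,0],"angular":[0,0,0]},{"linear":[0,0,0],"angular":[0,0,0]}])

```text
time: 6.55
tcp_pos: [417.7, -330.8, 114.1]
tcp_rot: [0.749, 0.663, 0.0, 0.001]
ft_force: [-0.8, 0.2, 0.1]
gripper_width: 59.7
grip_force: 0.0
```

send_rows(targets=[{"linear":[0,0,0],"angular":[0,0,0]},{"linear":[0,0,0],"angular":[0,0,0]},{"linear":[0,0,0],"angular":[0,0,0]},{"linear":[0,0,0],"angular":[0,0,0]},{"linear":[0,0,0],"angular":[0,0,0]}], gripper=25)

```text
time: 7.18
tcp_pos: [417.7, -330.8, 114.2]
tcp_rot: [0.749, 0.663, 0.0, 0.001]
ft_force: [-0.3, 0.9, 8.3]
gripper_width: 34.7
grip_force: 60.6
```

send_rows(targets=[{"linear":[0,0,-0.3],"angular":[0,0,0]},{"linear":[0,0,-0.8],"angular":[0,0,0]},{"linear":[0,0,-1],"angular":[0,0,0]},{"linear":[0,0,0],"angular":[0,0,0]}])

```text
time: 7.68
tcp_pos: [418.2, -331.3, 200.5]
tcp_rot: [0.749, 0.663, 0.0, 0.003]
ft_force: [0.2, -0.3, -0.7]
gripper_width: 34.4
grip_force: 59.9
```

```bash
python3 - <<'E'
from h import *
togo(529,-139,190,-21.8)
E
```

```text
tcp [ 418.2 -331.3  200.5] alpha -6.9 tilt 0.32 q6 -0.67 shift tool [204.3  86.7  10.2] in rows [5.11 2.17 0.26] turn 14.9 rows 3.71
```

send_rows(targets=[{"linear":[0.5,0.2,0],"angular":[0,0,0]},{"linear":[0.95,0.4,0],"angular":[0,0,0]},{"linear":[0.95,0.4,0],"angular":[0,0,0]},{"linear":[0.95,0.4,0],"angular":[0,0,0]},{"linear":[0.95,0.4,0],"angular":[0,0,0]},{"linear":[0.8,0.37,0],"angular":[0,0,0]},{"linear":[0,0,0],"angular":[0,0,0.9]},{"linear":[0,0,0],"angular":[0,0,0.9]}])

```text
time: 8.68
tcp_pos: [528.1, -137.8, 196.7]
tcp_rot: [0.789, 0.614, -0.0, -0.0]
ft_force: [-0.4, 0.4, -0.0]
gripper_width: 34.3
grip_force: 59.9
```

send_rows(targets=[{"linear":[0,0,0],"angular":[0,0,0.9]},{"linear":[0,0,0],"angular":[0,0,0.9]},{"linear":[0,0,0],"angular":[0,0,0]},{"linear":[0,0,0],"angular":[0,0,0]}])

```text
time: 9.18
tcp_pos: [528.1, -138.5, 197.1]
tcp_rot: [0.825, 0.564, -0.0, -0.0]
ft_force: [-0.3, -0.5, -1.1]
gripper_width: 34.5
grip_force: 59.9
```

```bash
python3 - <<'E'
from h import *
p=cam('wrist','w2.png'); w=cloud(p)
for l in ['buckle','tray_small','tray_medium']:
    for d in r.silhouettes(p,l)[:2]: print(l,round(d['conf'],2),np.round(d['at']),rect(w,d['region']))
togo(529,-139,120,-21.8)
E
```

```text
buckle 0.82 [321. 305.] {'c': (503, -199), 'short': 90, 'long': 182, 'longdir': 68.6, 'z': [204.1, 206.4, 211.4], 'n': 12352}
tray_small 0.69 [320. 205.] {'c': (529, -132), 'short': 67, 'long': 70, 'longdir': 158.7, 'z': [3.0, 4.3, 8.4], 'n': 6409}
tcp [ 528.2 -138.5  197.2] alpha -21.3 tilt 0.01 q6 -0.01 shift tool [-0.2  1.  77.2] in rows [-0.    0.02  1.93] turn 0.5 rows 0.12
```

View pics/w2.png

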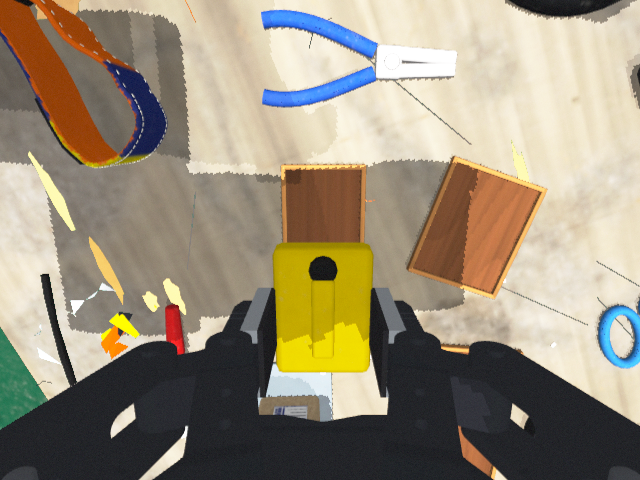

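send_rows(targets=[{"linear":[0,0.02,0.5],"angular":[0,0,0.1]},{"linear":[0,0,1],"angular":[0,0,0]},{"linear":[0,0,1],"angular":[0,0,0]},{"linear":[0,0,1],"angular":[0,0,0]},{"linear":[0,0,0.7],"angular":[0,0,0]},{"linear":[0,0,0.3],"angular":[0,0,0]},{"linear":[0,0,0.1],"angular":[0,0,0]},{"linear":[0,0,0.05],"angular":[0,0,0]}])

```text
time: 10.38
tcp_pos: [529.4, -139.0, 12.0]
tcp_rot: [0.828, 0.561, 0.0, 0.001]
ft_force: [-0.1, -0.6, 0.1]
gripper_width: 34.6
grip_force: 59.9
```

send_rows(targets=[{"linear":[0,0,0.04],"angular":[0,0,0]},{"linear":[0,0,0],"angular":[0,0,0]}])

```text
time: 10.62
tcp_pos: [529.2, -138.9, 10.2]
tcp_rot: [0.828, 0.561, 0.0, 0.0]
ft_force: [-0.4, -1.0, -0.2]
gripper_width: 34.6
grip_force: 59.9
```

send_rows(targets=[{"linear":[0,0,0.03],"angular":[0,0,0]},{"linear":[0,0,0.03],"angular":[0,0,0]},{"linear":[0,0,0],"angular":[0,0,0]}])

```text
time: 11.0
tcp_pos: [528.9, -138.8, 7.2]
tcp_rot: [0.828, 0.561, 0.0, -0.0]
ft_force: [-0.0, -0.3, -0.2]
gripper_width: 34.4
grip_force: 59.9
```

send_rows(targets=[{"linear":[0,0,0.03],"angular":[0,0,0]},{"linear":[0,0,0.02],"angular":[0,0,0]},{"linear":[0,0,0],"angular":[0,0,0]}])

```text
time: 11.38
tcp_pos: [529.0, -138.8, 6.8]
tcp_rot: [0.828, 0.561, 0.0, 0.0]
ft_force: [-5.7, 2.6, 21.7]
gripper_width: 34.3
grip_force: 62.4
```

Contact is made, so I'll release and rise.

send_rows(targets=[{"linear":[0,0,-0.04],"angular":[0,0,0]},{"linear":[0,0,0],"angular":[0,0,0]},{"linear":[0,0,0],"angular":[0,0,0]},{"linear":[0,0,0],"angular":[0,0,0]}], gripper=50)

```text
time: 11.88
tcp_pos: [528.9, -138.8, 6.7]
tcp_rot: [0.828, 0.561, -0.0, -0.0]
ft_force: [-0.3, -0.1, -0.9]
gripper_width: 49.8
grip_force: 0.0
```

send_rows(targets=[{"linear":[0,0,-0.4],"angular":[0,0,0]},{"linear":[0,0,-1],"angular":[0,0,0]},{"linear":[0,0,-1],"angular":[0,0,0]},{"linear":[0,0,-1],"angular":[0,0,0]},{"linear":[0,0,-1],"angular":[0,0,0]},{"linear":[0,0,-1],"angular":[0,0,0]},{"linear":[0,0,0],"angular":[0,0,0]}])

```text
time: 12.75
tcp_pos: [529.7, -139.1, 226.6]
tcp_rot: [0.828, 0.561, 0.002, 0.002]
ft_force: [-0.3, -0.1, -0.2]
gripper_width: 50.2
grip_force: 0.0
```

```bash
python3 - <<'E'
from h import *
for n in ['top','wrist']:
    p=cam(n,n+'3.png'); w=cloud(p)
    for l in ['buckle','block','tray_small','tray_medium']:
        for d in r.silhouettes(p,l)[:2]: print(n,l,round(d['conf'],2),np.round(d['at']),rect(w,d['region']))
togo(416,-330,215,-19)
E
```

```text
top buckle 0.9 [454. 262.] {'c': (476, -580), 'short': 42, 'long': 53, 'longdir': 4.5, 'z': [3.0, 11.2, 16.8], 'n': 503}
top buckle 0.71 [418. 295.] {'c': (412, -503), 'short': 39, 'long': 51, 'longdir': 19.4, 'z': [5.2, 11.1, 16.8], 'n': 505}
top block 0.61 [331. 296.] {'c': (424, -333), 'short': 64, 'long': 77, 'longdir': 70.7, 'z': [67.9, 108.7, 111.6], 'n': 1270}
top tray_small 0.66 [226. 259.] {'c': (529, -139), 'short': 73, 'long': 88, 'longdir': 69.6, 'z': [-1.4, 2.5, 7.6], 'n': 1066}
top tray_medium 0.66 [254. 192.] {'c': (644, -201), 'short': 87, 'long': 105, 'longdir': 50.1, 'z': [-1.3, 2.1, 6.6], 'n': 2096}
wrist buckle 0.8 [326. 208.] {'c': (529, -138), 'short': 37, 'long': 49, 'longdir': 68.7, 'z': [14.3, 16.2, 21.3], 'n': 2226}
wrist tray_small 0.61 [304. 210.] {'c': (526, -141), 'short': 72, 'long': 86, 'longdir': 69.7, 'z': [2.9, 4.6, 8.8], 'n': 4966}
wrist tray_medium 0.97 [465. 220.] {'c': (643, -202), 'short': 89, 'long': 108, 'longdir': 50.2, 'z': [2.9, 4.4, 8.4], 'n': 10570}
tcp [ 528.9 -138.8  222.4] alpha -21.8 tilt 0.06 q6 0.0 shift tool [-219.4  -34.     7.4] in rows [-5.49 -0.85  0.18] turn -2.8 rows -0.69
```

View pics/wrist3.png

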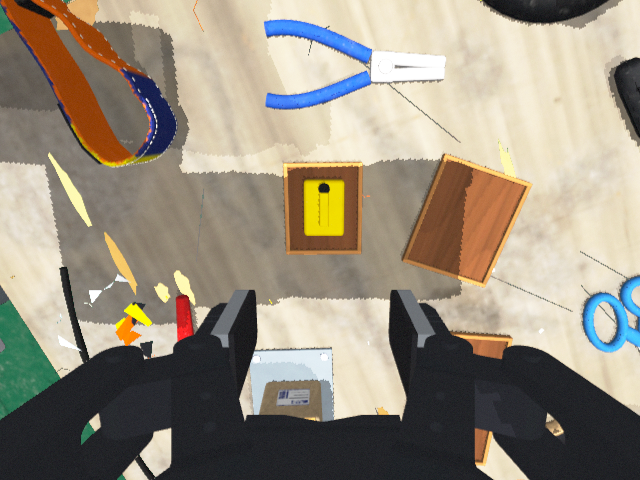

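The wrist view shows the buckle at (326,208), centred in the small tray with its long side along the tray. Next is the block.

send_rows(targets=[{"linear":[-0.5,-0.1,0],"angular":[0,0,-0.35]},{"linear":[-1,-0.2,0],"angular":[0,0,-0.35]},{"linear":[-1,-0.15,0],"angular":[0,0,0]},{"linear":[-1,-0.15,0],"angular":[0,0,0]},{"linear":[-1,-0.15,0],"angular":[0,0,0]},{"linear":[-1,-0.1,0],"angular":[0,0,0]},{"linear":[0,0,0],"angular":[0,0,0]},{"linear":[0,0,0],"angular":[0,0,0]}], gripper=72)

```text
time: 14.25
tcp_pos: [423.6, -334.5, 222.6]
tcp_rot: [0.814, 0.581, 0.0, -0.0]
ft_force: [0.2, 0.2, 0.2]
gripper_width: 71.9
grip_force: 0.0
```

```bash
python3 - <<'E'
from h import *
p=cam('wrist','w4.png'); w=cloud(p)
for l in ['block','carton','stop']:
    for d in r.silhouettes(p,l)[:1]: print(l,round(d['conf'],2),np.round(d['at']),rect(w,d['region'],np.nanpercentile(w[d['region']][:,2],70)-4))
m=(w[...,2]>100)&(w[...,2]<116); print('top of block',rect(w,m))
togo(416,-330,90,-19)
E
```

```text
block 0.66 [311. 226.] {'c': (416, -330), 'short': 50, 'long': 69, 'longdir': 71.1, 'z': [109.9, 111.2, 112.4], 'n': 7755}
carton 0.69 [328. 170.] {'c': (417, -338), 'short': 56, 'long': 101, 'longdir': 71.0, 'z': [63.2, 66.0, 70.5], 'n': 1661}
stop 0.97 [352. 239.] {'c': (409, -357), 'short': 84, 'long': 118, 'longdir': 68.1, 'z': [75.6, 77.1, 78.6], 'n': 4188}
top of block {'c': (416, -330), 'short': 50, 'long': 69, 'longdir': 71.2, 'z': [109.7, 111.2, 112.4], 'n': 7869}
tcp [ 424.1 -334.1  222.8] alpha -18.9 tilt 0.01 q6 -0.46 shift tool [  1.2  -8.9 132.9] in rows [ 0.03 -0.22  3.32] turn 0.1 rows 0.03
```

send_rows(targets=[{"linear":[0.03,-0.22,0.4],"angular":[0,0,0]},{"linear":[0,0,0.9],"angular":[0,0,0]},{"linear":[0,0,0.9],"angular":[0,0,0]},{"linear":[0,0,0.8],"angular":[0,0,0]},{"linear":[0,0,0.4],"angular":[0,0,0]},{"linear":[0,0,0.2],"angular":[0,0,0]},{"linear":[0,0,0],"angular":[0,0,0]},{"linear":[0,0,0],"angular":[0,0,0]}])

```text
time: 15.45
tcp_pos: [416.1, -331.1, 79.7]
tcp_rot: [0.814, 0.581, 0.0, 0.001]
ft_force: [-0.3, 0.7, 0.0]
gripper_width: 71.8
grip_force: 0.0
```

send_rows(targets=[{"linear":[0,0,0],"angular":[0,0,0]},{"linear":[0,0,0],"angular":[0,0,0]},{"linear":[0,0,0],"angular":[0,0,0]},{"linear":[0,0,0],"angular":[0,0,0]},{"linear":[0,0,0],"angular":[0,0,0]}], gripper=40)

```text
time: 16.08
tcp_pos: [416.2, -331.2, 79.7]
tcp_rot: [0.814, 0.581, 0.0, 0.001]
ft_force: [1.4, 0.8, 6.3]
gripper_width: 49.0
grip_force: 62.4
```

send_rows(targets=[{"linear":[0,0,-0.2],"angular":[0,0,0]},{"linear":[0,0,-0.6],"angular":[0,0,0]},{"linear":[0,0,-1],"angular":[0,0,0]},{"linear":[0,0,-1],"angular":[0,0,0]},{"linear":[0,0,0],"angular":[0,0,0]}])

```text
time: 16.7
tcp_pos: [416.4, -331.5, 193.9]
tcp_rot: [0.814, 0.581, 0.0, 0.003]
ft_force: [0.4, 0.5, -2.3]
gripper_width: 49.0
grip_force: 62.6
```

```bash
python3 - <<'E'
from h import *
togo(643,-201,180,-40.5)
E
```

```text
tcp [ 416.4 -331.5  193.9] alpha -18.9 tilt 0.31 q6 -0.47 shift tool [197.  171.9  14.3] in rows [4.93 4.3  0.36] turn 21.6 rows 5.39
```

send_rows(targets=[{"linear":[0.5,0.43,0],"angular":[0,0,0]},{"linear":[0.82,0.72,0],"angular":[0,0,0]},{"linear":[0.82,0.72,0],"angular":[0,0,0]},{"linear":[0.82,0.72,0],"angular":[0,0,0]},{"linear":[0.82,0.72,0],"angular":[0,0,0]},{"linear":[0.82,0.72,0],"angular":[0,0,0]},{"linear":[0.33,0.27,0],"angular":[0,0,0]},{"linear":[0,0,0],"angular":[0,0,0.9]}])

```text
time: 17.7
tcp_pos: [642.6, -199.3, 189.7]
tcp_rot: [0.832, 0.555, -0.0, -0.001]
ft_force: [-0.7, -0.0, -0.6]
gripper_width: 48.9
grip_force: 62.6
```

send_rows(targets=[{"linear":[0,0,0],"angular":[0,0,0.9]},{"linear":[0,0,0],"angular":[0,0,0.9]},{"linear":[0,0,0],"angular":[0,0,0.9]},{"linear":[0,0,0],"angular":[0,0,0.9]},{"linear":[0,0,0],"angular":[0,0,0.85]},{"linear":[0,0,0],"angular":[0,0,0]},{"linear":[0,0,0],"angular":[0,0,0]}])

```text
time: 18.58
tcp_pos: [642.1, -200.4, 190.6]
tcp_rot: [0.907, 0.42, -0.0, -0.0]
ft_force: [-0.4, -0.8, -1.6]
gripper_width: 49.0
grip_force: 62.6
```

```bash
python3 - <<'E'
from h import *
p=cam('wrist','w5.png'); w=cloud(p)
for l in ['block','tray_medium']:
    for d in r.silhouettes(p,l)[:1]: print(l,round(d['conf'],2),np.round(d['at']),rect(w,d['region'],np.nanpercentile(w[d['region']][:,2],70)-4))
m=(w[...,2]>215)&(w[...,2]<235)&(np.hypot(w[...,0]-643,w[...,1]+201)<50); print(rect(w,m))
togo(643,-201,30,-40.3)
E
```

```text
block 0.89 [321. 311.] {'c': (644, -197), 'short': 50, 'long': 63, 'longdir': 49.8, 'z': [220.8, 222.1, 223.1], 'n': 28872}
tray_medium 0.71 [319. 181.] {'c': (659, -179), 'short': 50, 'long': 85, 'longdir': 139.7, 'z': [3.0, 4.3, 8.4], 'n': 6286}
{'c': (644, -197), 'short': 63, 'long': 83, 'longdir': 139.8, 'z': [220.2, 222.1, 228.1], 'n': 32811}
tcp [ 642.3 -200.2  190.8] alpha -40.3 tilt 0.01 q6 0.3 shift tool [-1.000e-01  1.000e+00  1.608e+02] in rows [-0.    0.03  4.02] turn -0.0 rows -0.0
```

View pics/w5.png

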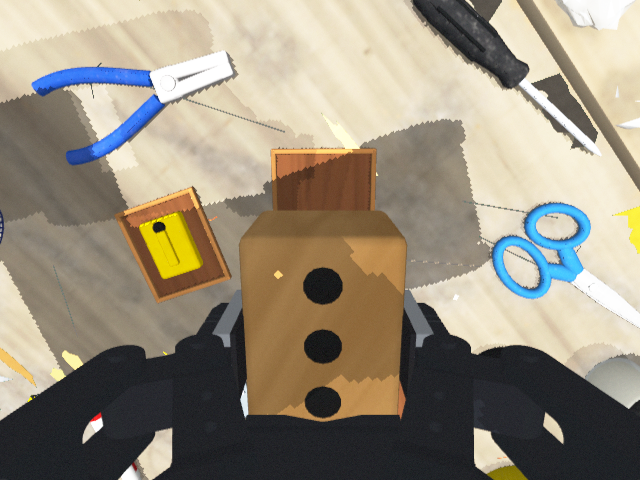

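send_rows(targets=[{"linear":[0,0.03,0.4],"angular":[0,0,0]},{"linear":[0,0,0.9],"angular":[0,0,0]},{"linear":[0,0,1],"angular":[0,0,0]},{"linear":[0,0,1],"angular":[0,0,0]},{"linear":[0,0,0.6],"angular":[0,0,0]},{"linear":[0,0,0.25],"angular":[0,0,0]},{"linear":[0,0,0.05],"angular":[0,0,0]},{"linear":[0,0,0],"angular":[0,0,0]}])

```text
time: 19.73
tcp_pos: [643.8, -201.1, 23.6]
tcp_rot: [0.908, 0.42, 0.0, 0.0]
ft_force: [0.6, 0.8, -2.1]
gripper_width: 49.0
grip_force: 62.5
```

send_rows(targets=[{"linear":[0,0,0.03],"angular":[0,0,0]},{"linear":[0,0,0],"angular":[0,0,0]}])

```text
time: 19.98
tcp_pos: [643.6, -201.0, 22.3]
tcp_rot: [0.908, 0.42, 0.0, 0.0]
ft_force: [-0.4, 0.5, -1.7]
gripper_width: 49.0
grip_force: 62.5
```

send_rows(targets=[{"linear":[0,0,0.04],"angular":[0,0,0]},{"linear":[0,0,0.03],"angular":[0,0,0]},{"linear":[0,0,0.02],"angular":[0,0,0]},{"linear":[0,0,0],"angular":[0,0,0]}])

```text
time: 20.48
tcp_pos: [643.3, -200.9, 18.0]
tcp_rot: [0.908, 0.42, -0.0, -0.0]
ft_force: [0.8, 0.0, -1.6]
gripper_width: 49.4
grip_force: 62.5
```

send_rows(targets=[{"linear":[0,0,0.03],"angular":[0,0,0]},{"linear":[0,0,0],"angular":[0,0,0]}])

```text
time: 20.72
tcp_pos: [643.4, -200.9, 17.6]
tcp_rot: [0.908, 0.42, 0.0, 0.0]
ft_force: [-1.7, 1.3, 5.6]
gripper_width: 49.1
grip_force: 63.2
```

The block is on the tray floor, so I'll release and rise.

send_rows(targets=[{"linear":[0,0,0],"angular":[0,0,0]},{"linear":[0,0,0],"angular":[0,0,0]},{"linear":[0,0,0],"angular":[0,0,0]},{"linear":[0,0,0],"angular":[0,0,0]}], gripper=66)

```text
time: 21.22
tcp_pos: [643.4, -200.9, 16.8]
tcp_rot: [0.908, 0.42, 0.0, -0.0]
ft_force: [0.3, -0.3, 0.0]
gripper_width: 66.0
grip_force: 0.0
```

send_rows(targets=[{"linear":[0,0,-0.4],"angular":[0,0,0]},{"linear":[0,0,-1],"angular":[0,0,0]},{"linear":[0,0,-1],"angular":[0,0,0]},{"linear":[0,0,-1],"angular":[0,0,0]},{"linear":[0,0,-1],"angular":[0,0,0]},{"linear":[0,0,-0.7],"angular":[0,0,0]},{"linear":[0,0,0],"angular":[0,0,0]}])

```text
time: 22.1
tcp_pos: [644.0, -201.1, 224.4]
tcp_rot: [0.908, 0.42, 0.002, 0.002]
ft_force: [-0.2, 0.3, -0.1]
gripper_width: 66.2
grip_force: 0.0
```

```bash
python3 - <<'E'
from h import *
for n in ['wrist','top']:
    p=cam(n,n+'6.png'); w=cloud(p)
    for l in ['buckle','block','tray_medium','tray_large','carton','stop']:
        for d in r.silhouettes(p,l)[:1]: print(n,l,round(d['conf'],2),np.round(d['at']),rect(w,d['region']),rect(w,d['region'],np.nanpercentile(w[d['region']][:,2],70)-4))
togo(418,-335,215,-19)
E
```

```text
wrist buckle 0.55 [180. 237.] {'c': (525, -138), 'short': 42, 'long': 52, 'longdir': 68.8, 'z': [10.5, 16.0, 21.2], 'n': 2267} {'c': (528, -138), 'short': 36, 'long': 50, 'longdir': 68.4, 'z': [14.3, 16.1, 21.2], 'n': 2102}
wrist block 0.98 [320. 210.] {'c': (643, -200), 'short': 51, 'long': 69, 'longdir': 49.8, 'z': [46.6, 49.0, 50.2], 'n': 5311} {'c': (643, -200), 'short': 50, 'long': 69, 'longdir': 49.7, 'z': [47.5, 49.0, 50.2], 'n': 5117}
wrist tray_medium 0.92 [313. 170.] {'c': (641, -201), 'short': 85, 'long': 107, 'longdir': 49.9, 'z': [3.0, 4.7, 8.8], 'n': 5066} {'c': (642, -200), 'short': 84, 'long': 104, 'longdir': 50.3, 'z': [3.4, 4.8, 8.9], 'n': 4771}
wrist tray_large 0.85 [377. 362.] {'c': (604, -317), 'short': 92, 'long': 265, 'longdir': 62.9, 'z': [3.0, 4.3, 7.7], 'n': 9377} {'c': (604, -317), 'short': 92, 'long': 265, 'longdir': 62.9, 'z': [3.0, 4.3, 7.7], 'n': 9375}
wrist carton 0.84 [239. 413.] {'c': (542, -252), 'short': 33, 'long': 232, 'longdir': 28.4, 'z': [11.5, 28.9, 51.0], 'n': 657} {'c': (545, -245), 'short': 19, 'long': 222, 'longdir': 29.5, 'z': [34.4, 42.
[... 775 characters left out ...]
[-1.4, 2.7, 8.0], 'n': 1066} {'c': (644, -200), 'short': 85, 'long': 107, 'longdir': 50.0, 'z': [0.9, 3.7, 8.3], 'n': 839}
top tray_large 0.71 [343. 214.] {'c': (580, -376), 'short': 99, 'long': 154, 'longdir': 64.1, 'z': [-1.3, 2.2, 6.6], 'n': 3566} {'c': (579, -377), 'short': 98, 'long': 153, 'longdir': 64.1, 'z': [-0.0, 2.5, 6.8], 'n': 3206}
top stop 0.71 [228. 255.] {'c': (530, -139), 'short': 73, 'long': 87, 'longdir': 69.3, 'z': [-1.4, 2.7, 8.0], 'n': 1098} {'c': (529, -140), 'short': 71, 'long': 85, 'longdir': 68.9, 'z': [0.5, 3.3, 8.3], 'n': 913}
tcp [ 643.4 -200.9  220.8] alpha -40.3 tilt 0.01 q6 0.3 shift tool [-248.1  -85.     5.8] in rows [-6.2  -2.12  0.14] turn -21.3 rows -5.34
```

View pics/wrist6.png

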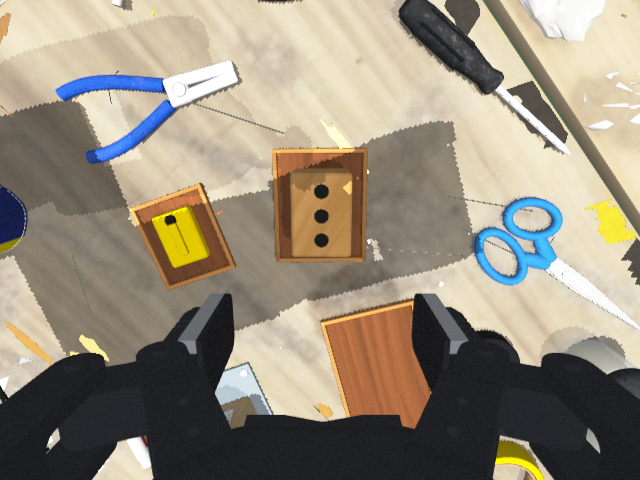

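The wrist view shows the block at (320,210), centred in the medium tray, and the buckle undisturbed at (180,237). The carton comes next.

send_rows(targets=[{"linear":[-0.5,-0.15,0],"angular":[0,0,0]},{"linear":[-0.95,-0.35,0],"angular":[0,0,0]},{"linear":[-0.95,-0.35,0],"angular":[0,0,0]},{"linear":[-0.95,-0.35,0],"angular":[0,0,0]},{"linear":[-0.95,-0.35,0],"angular":[0,0,0]},{"linear":[-0.95,-0.3,0],"angular":[0,0,0]},{"linear":[-0.95,-0.27,0],"angular":[0,0,0]},{"linear":[0,0,0],"angular":[0,0,-0.9]}], gripper=84)

```text
time: 23.8
tcp_pos: [415.4, -336.4, 221.1]
tcp_rot: [0.894, 0.447, -0.0, 0.0]
ft_force: [1.3, 0.9, 0.5]
gripper_width: 83.6
grip_force: 0.0
```

send_rows(targets=[{"linear":[0,0,0],"angular":[0,0,-0.9]},{"linear":[0,0,0],"angular":[0,0,-0.9]},{"linear":[0,0,0],"angular":[0,0,-0.9]},{"linear":[0,0,0],"angular":[0,0,-0.9]},{"linear":[0,0,0],"angular":[0,0,-0.85]},{"linear":[0,0,0],"angular":[0,0,0]},{"linear":[0,0,0],"angular":[0,0,0]}])

```text
time: 24.68
tcp_pos: [417.7, -335.1, 221.0]
tcp_rot: [0.814, 0.58, 0.0, 0.0]
ft_force: [-0.0, 0.1, -0.2]
gripper_width: 84.0
grip_force: 0.0
```

```bash
python3 - <<'E'
from h import *
p=cam('wrist','w7.png'); w=cloud(p)
for l in ['carton','stop']:
    for d in r.silhouettes(p,l)[:1]: print(l,round(d['conf'],2),np.round(d['at']),rect(w,d['region']),rect(w,d['region'],np.nanpercentile(w[d['region']][:,2],70)-4))
m=(w[...,2]>58)&(w[...,2]<72)&(np.hypot(w[...,0]-418,w[...,1]+335)<90); print('carton top',rect(w,m))
m=(w[...,2]>73)&(w[...,2]<81)&(np.hypot(w[...,0]-418,w[...,1]+335)<130); print('lip',rect(w,m))
m=(w[...,2]>2)&(w[...,2]<81)&(np.hypot(w[...,0]-418,w[...,1]+335)<130); print('all',rect(w,m))
m=(w[...,2]>15)&(w[...,2]<25)&(np.hypot(w[...,0]-418,w[...,1]+335)<90); print('guides',rect(w,m))
togo(418,-337,32,-19)
E
```

```text
carton 0.71 [324. 218.] {'c': (412, -344), 'short': 71, 'long': 121, 'longdir': 70.4, 'z': [60.1, 66.1, 67.4], 'n': 9795} {'c': (416, -338), 'short': 55, 'long': 100, 'longdir': 70.7, 'z': [64.1, 66.2, 67.4], 'n': 9076}
stop 0.9 [286. 257.] {'c': (409, -354), 'short': 106, 'long': 198, 'longdir': 70.2, 'z': [4.1, 6.4, 78.0], 'n': 9982} {'c': (393, -395), 'short': 33, 'long': 84, 'longdir': 159.9, 'z': [75.7, 77.1, 78.5], 'n': 4184}
carton top {'c': (414, -338), 'short': 83, 'long': 102, 'longdir': 70.5, 'z': [63.5, 66.2, 67.4], 'n': 9313}
lip {'c': (393, -395), 'short': 33, 'long': 84, 'longdir': 159.9, 'z': [75.7, 77.1, 78.5], 'n': 4226}
all {'c': (419, -336), 'short': 258, 'long': 259, 'longdir': 58.4, 'z': [2.2, 23.8, 77.4], 'n': 28878}
guides {'c': (411, -346), 'short': 83, 'long': 116, 'longdir': 70.1, 'z': [16.3, 22.6, 24.3], 'n': 353}
tcp [ 418.  -335.   220.9] alpha -19.0 tilt 0.01 q6 -0.47 shift tool [ -1.9   0.6 188.9] in rows [-0.05  0.02  4.72] turn 0.0 rows 0.0
```

View pics/w7.png

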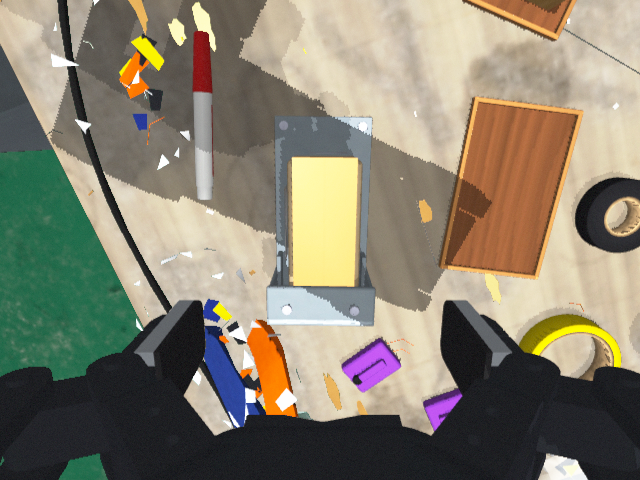

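The wrist view shows the carton at (324,218), its back under the lip at (320,305), with nothing on it any more. I'll grasp it slightly forward of its centre, clear of the cheeks.

send_rows(targets=[{"linear":[-0.12,-0.02,0.4],"angular":[0,0,0.15]},{"linear":[0,0,0.9],"angular":[0,0,0]},{"linear":[0,0,1],"angular":[0,0,0]},{"linear":[0,0,0.9],"angular":[0,0,0]},{"linear":[0,0,0.7],"angular":[0,0,0]},{"linear":[0,0,0.5],"angular":[0,0,0]},{"linear":[0,0,0.3],"angular":[0,0,0]},{"linear":[0,0,0],"angular":[0,0,0]}])

```text
time: 25.82
tcp_pos: [415.5, -339.1, 32.0]
tcp_rot: [0.817, 0.577, -0.0, -0.001]
ft_force: [-0.3, -1.1, 0.4]
gripper_width: 84.1
grip_force: 0.0
```

send_rows(targets=[{"linear":[0,0,0],"angular":[0,0,0]},{"linear":[0,0,0],"angular":[0,0,0]},{"linear":[0,0,0],"angular":[0,0,0]},{"linear":[0,0,0],"angular":[0,0,0]},{"linear":[0,0,0],"angular":[0,0,0]}], gripper=50)

```text
time: 26.45
tcp_pos: [416.2, -339.6, 33.8]
tcp_rot: [0.817, 0.577, 0.0, 0.001]
ft_force: [-0.0, -0.2, 7.1]
gripper_width: 58.7
grip_force: 65.1
```

send_rows(targets=[{"linear":[0.1,0,0],"angular":[0,0,0]},{"linear":[0.2,0,0],"angular":[0,0,0]},{"linear":[0.25,0,0],"angular":[0,0,0]},{"linear":[0.25,0,0],"angular":[0,0,0]},{"linear":[0.15,0,0],"angular":[0,0,0]},{"linear":[0.05,0,0],"angular":[0,0,0]},{"linear":[0,0,0],"angular":[0,0,0]},{"linear":[0,0,0],"angular":[0,0,0]}])

```text
time: 27.45
tcp_pos: [429.9, -302.0, 33.8]
tcp_rot: [0.817, 0.577, 0.0, 0.001]
ft_force: [0.4, 0.5, 5.5]
gripper_width: 58.7
grip_force: 65.2
```

```bash
python3 - <<'E'
from h import *
for n in ['top','scene']:
    p=cam(n,n+'8.png'); w=cloud(p)
    for d in r.silhouettes(p,'carton')[:1]: print(n,round(d['conf'],2),np.round(d['at']),rect(w,d['region']),rect(w,d['region'],58,70))
p=cam('wrist','w8.png'); w=cloud(p)
m=(w[...,2]>60)&(w[...,2]<72)&(np.hypot(w[...,0]-428,w[...,1]+310)<90); print('carton top',rect(w,m))
togo(428,-310,110,-19.6)
E
```

```text
scene 0.75 [302. 267.] {'c': (422, -332), 'short': 68, 'long': 118, 'longdir': 56.9, 'z': [48.4, 64.9, 69.1], 'n': 1018} {'c': (425, -323), 'short': 56, 'long': 96, 'longdir': 70.9, 'z': [61.2, 65.2, 68.7], 'n': 858}
carton top {'c': (432, -291), 'short': 83, 'long': 87, 'longdir': 159.8, 'z': [63.6, 66.2, 67.3], 'n': 45139}
tcp [ 429.9 -302.    33.8] alpha -19.5 tilt 0.13 q6 -0.4 shift tool [ -8.2   1.1 -76.2] in rows [-0.21  0.03 -1.9 ] turn 0.1 rows 0.02
```

View pics/w8.png

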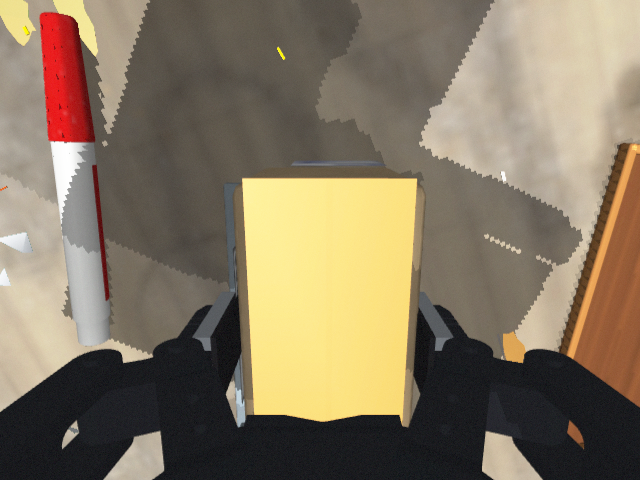

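```bash
python3 - <<'E'
from h import *
u=np.array([np.cos(np.radians(70.2)),np.sin(np.radians(70.2))]); n=np.array([u[1],-u[0]]); o=np.array([414.7,-334.8])
for c in ['wrist','scene','top']:
    w=cloud(cam(c)).reshape(-1,3); w=w[~np.isnan(w[:,0])]
    a=(w[:,:2]-o)@u; b=(w[:,:2]-o)@n
    for lo,hi,l in [(62,69,'top'),(3.5,8,'base'),(73,81,'lip'),(12,55,'side')]:
        m=(w[:,2]>lo)&(w[:,2]<hi)&(abs(b)<25)&(abs(a)<130)
        if m.sum()>5: print(c,l,m.sum(),np.percentile(a[m],[1,99]).round(1))
E
```

```text
wrist top 38441 [12.7 87.7]
wrist side 1883 [86.5 90.8]
scene top 711 [-82.4  59. ]
scene base 68 [-129.1   44.9]
scene lip 319 [-82.3 -49.9]
scene side 388 [-84.1  34.5]
top base 102 [-96.  -24.6]
top lip 440 [-79.2 -48.1]
```

The carton's front end is now at about 90 mm in the stop's frame, so its back end is at about −31 mm, well past the lip at −48 mm. I'll lift it.

send_rows(targets=[{"linear":[0,0,-0.2],"angular":[0,0,0]},{"linear":[0,0,-0.6],"angular":[0,0,0]},{"linear":[0,0,-1],"angular":[0,0,0]},{"linear":[0,0,-1],"angular":[0,0,0]},{"linear":[0,0,-0.4],"angular":[0,0,0]},{"linear":[0,0,0],"angular":[0,0,0]}])

```text
time: 28.6
tcp_pos: [429.4, -301.8, 162.3]
tcp_rot: [0.817, 0.577, 0.0, 0.001]
ft_force: [-0.1, -1.2, -0.4]
gripper_width: 58.9
grip_force: 64.9
```

```bash
python3 - <<'E'
from h import *
for c in ['wrist','top','scene']:
    p=cam(c,c+'9.png'); w=cloud(p)
    for l in ['tray_large','carton']:
        for d in r.silhouettes(p,l)[:1]: print(c,l,round(d['conf'],2),np.round(d['at']),rect(w,d['region']),rect(w,d['region'],1.5,9.5))
togo(583,-370,150,-25.5)
E
```

```text
wrist carton 0.56 [329. 288.] {'c': (395, -326), 'short': 145, 'long': 217, 'longdir': 16.5, 'z': [189.0, 194.6, 195.6], 'n': 44900} {'c': (381, -321), 'short': 116, 'long': 223, 'longdir': 29.2, 'z': [1.6, 2.1, 7.8], 'n': 8}
top tray_large 0.84 [348. 215.] {'c': (542, -357), 'short': 156, 'long': 183, 'longdir': 153.8, 'z': [-1.1, 2.2, 6.5], 'n': 3178} {'c': (579, -375), 'short': 95, 'long': 156, 'longdir': 63.1, 'z': [1.7, 3.2, 7.0], 'n': 2027}
scene tray_large 0.59 [375. 264.] {'c': (579, -375), 'short': 94, 'long': 163, 'longdir': 64.0, 'z': [-0.2, 3.6, 8.1], 'n': 2168} {'c': (578, -378), 'short': 94, 'long': 158, 'longdir': 64.0, 'z': [1.8, 4.0, 7.6], 'n': 1752}
scene carton 0.98 [298. 232.] {'c': (451, -280), 'short': 85, 'long': 203, 'longdir': 57.1, 'z': [140.3, 189.6, 194.0], 'n': 1644} {'c': (458, -268), 'short': 6, 'long': 29, 'longdir': 158.8, 'z': [2.2, 3.0, 6.0], 'n': 10}
tcp [ 429.1 -301.5  160.4] alpha -19.5 tilt 0.05 q6 -0.4 shift tool [-13.  167.9  10.2] in rows [-0.33  4.2   0.26] turn 6.0 rows 1.49
```

send_rows(targets=[{"linear":[0,0.4,0],"angular":[0,0,0]},{"linear":[0,0.8,0],"angular":[0,0,0]},{"linear":[-0.1,0.9,0],"angular":[0,0,0]},{"linear":[-0.1,0.9,0],"angular":[0,0,0]},{"linear":[-0.1,0.8,0],"angular":[0,0,0]},{"linear":[0,0.4,0],"angular":[0,0,0.75]},{"linear":[0,0,0],"angular":[0,0,0.75]},{"linear":[0,0,0],"angular":[0,0,0]}])

```text
time: 30.05
tcp_pos: [584.3, -369.2, 160.3]
tcp_rot: [0.846, 0.533, 0.0, -0.0]
ft_force: [-0.5, -0.3, -1.3]
gripper_width: 59.1
grip_force: 64.9
```

```bash
python3 - <<'E'
from h import *
p=cam('top','t10.png'); w=cloud(p)
for l in ['carton','tray_large']:
    for d in r.silhouettes(p,l)[:1]: print(l,round(d['conf'],2),np.round(d['at']),rect(w,d['region'],182,205),rect(w,d['region'],-3,9.5))
p=cam('wrist','w10.png'); w=cloud(p)
m=(w[...,2]>183)&(w[...,2]<203)&(np.hypot(w[...,0]-580,w[...,1]+375)<100); print(rect(w,m))
q=w[m]; a=(q[:,:2]-[582,-370])@np.array([.434,.901]); print('front ahead of target tcp',np.percentile(a,99.5))
togo(582,-370,40,-25.7)
E
```

```text
carton 0.6 [375. 204.] {'c': (558, -422), 'short': 22, 'long': 59, 'longdir': 138.8, 'z': [186.7, 190.2, 192.8], 'n': 339} {'c': (599, -447), 'short': 18, 'long': 86, 'longdir': 139.0, 'z': [-0.5, 2.0, 2.4], 'n': 5}
tray_large 0.95 [367. 230.] None {'c': (562, -408), 'short': 81, 'long': 94, 'longdir': 153.3, 'z': [-0.9, 2.4, 6.7], 'n': 1049}
{'c': (587, -359), 'short': 83, 'long': 87, 'longdir': 153.6, 'z': [190.2, 193.1, 194.4], 'n': 46357}
front ahead of target tcp 53.34388597629703
tcp [ 583.6 -369.2  160.9] alpha -25.5 tilt 0.01 q6 -0.21 shift tool [ -1.5  -1.1 120.9] in rows [-0.04 -0.03  3.02] turn 0.2 rows 0.05
```

View pics/w10.png

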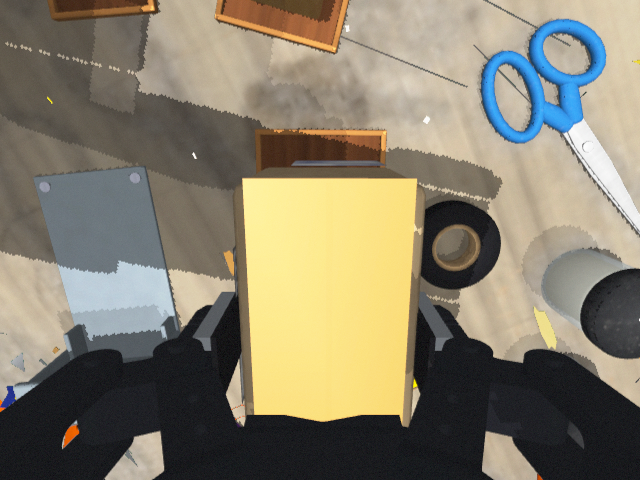

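send_rows(targets=[{"linear":[-0.04,-0.03,0.4],"angular":[0,0,0.05]},{"linear":[0,0,0.8],"angular":[0,0,0]},{"linear":[0,0,0.9],"angular":[0,0,0]},{"linear":[0,0,0.6],"angular":[0,0,0]},{"linear":[0,0,0.3],"angular":[0,0,0]},{"linear":[0,0,0.05],"angular":[0,0,0]},{"linear":[0,0,0],"angular":[0,0,0]}])

```text
time: 31.12
tcp_pos: [582.0, -370.3, 39.5]
tcp_rot: [0.847, 0.532, 0.0, 0.0]
ft_force: [-0.1, -0.2, -1.2]
gripper_width: 58.9
grip_force: 64.8
```

send_rows(targets=[{"linear":[0,0,0.03],"angular":[0,0,0]},{"linear":[0,0,0.02],"angular":[0,0,0]},{"linear":[0,0,0],"angular":[0,0,0]}])

```text
time: 31.5
tcp_pos: [581.8, -370.1, 37.1]
tcp_rot: [0.847, 0.532, 0.0, 0.0]
ft_force: [0.1, 0.1, -1.6]
gripper_width: 59.0
grip_force: 64.8
```

send_rows(targets=[{"linear":[0,0,0.04],"angular":[0,0,0]},{"linear":[0,0,0.03],"angular":[0,0,0]},{"linear":[0,0,0],"angular":[0,0,0]}])

```text
time: 31.88
tcp_pos: [581.7, -370.0, 33.9]
tcp_rot: [0.847, 0.532, 0.0, -0.0]
ft_force: [0.6, -0.0, -0.8]
gripper_width: 59.1
grip_force: 64.8
```

send_rows(targets=[{"linear":[0,0,0.02],"angular":[0,0,0]},{"linear":[0,0,0],"angular":[0,0,0]}])

```text
time: 32.12
tcp_pos: [581.8, -370.1, 33.2]
tcp_rot: [0.847, 0.532, 0.0, -0.0]
ft_force: [-0.9, -0.5, -1.0]
gripper_width: 59.0
grip_force: 64.8
```

send_rows(targets=[{"linear":[0,0,0.02],"angular":[0,0,0]},{"linear":[0,0,0.01],"angular":[0,0,0]},{"linear":[0,0,0],"angular":[0,0,0]}])

```text
time: 32.5
tcp_pos: [581.8, -370.1, 32.9]
tcp_rot: [0.847, 0.532, 0.0, 0.0]
ft_force: [-2.0, 1.7, 6.0]
gripper_width: 59.0
grip_force: 65.7
```

The carton is on the tray floor, so I'll release and rise.

send_rows(targets=[{"linear":[0,0,0],"angular":[0,0,0]},{"linear":[0,0,0],"angular":[0,0,0]},{"linear":[0,0,0],"angular":[0,0,0]},{"linear":[0,0,0],"angular":[0,0,0]}], gripper=76)

```text
time: 33.0
tcp_pos: [581.8, -370.1, 32.0]
tcp_rot: [0.847, 0.532, 0.0, -0.0]
ft_force: [-0.2, -0.4, -0.2]
gripper_width: 76.2
grip_force: 0.0
```

send_rows(targets=[{"linear":[0,0,-0.4],"angular":[0,0,0]},{"linear":[0,0,-1],"angular":[0,0,0]},{"linear":[0,0,-1],"angular":[0,0,0]},{"linear":[0,0,-1],"angular":[0,0,0]},{"linear":[0,0,-1],"angular":[0,0,0]},{"linear":[0,0,-0.7],"angular":[0,0,0]},{"linear":[0,0,0],"angular":[0,0,0]},{"linear":[0,0,0],"angular":[0,0,0]}])

```text
time: 34.0
tcp_pos: [581.4, -369.8, 235.7]
tcp_rot: [0.847, 0.532, -0.0, -0.0]
ft_force: [0.6, -0.8, -1.0]
gripper_width: 76.0
grip_force: 0.0
```

```bash
python3 - <<'E'
from h import *
for n in ['wrist','top','scene']:
    p=cam(n,n+'11.png'); w=cloud(p)
    for l in ['buckle','block','carton','tray_small','tray_medium','tray_large','black_tape','pliers','marker_pen']:
        for d in r.silhouettes(p,l)[:1]: print(n,l,round(d['conf'],2),np.round(d['at']),rect(w,d['region'],np.nanpercentile(w[d['region']][:,2],70)-4))
E
```

```text
wrist buckle 0.91 [320. 411.] {'c': (479, -565), 'short': 23, 'long': 53, 'longdir': 156.1, 'z': [10.5, 13.0, 17.5], 'n': 584}
wrist block 0.63 [293.  14.] {'c': (625, -225), 'short': 20, 'long': 52, 'longdir': 153.8, 'z': [46.7, 48.9, 50.2], 'n': 1520}
wrist carton 0.82 [325. 220.] {'c': (579, -377), 'short': 56, 'long': 118, 'longdir': 64.3, 'z': [63.1, 65.2, 66.4], 'n': 9664}
wrist tray_small 0.76 [146.  27.] {'c': (516, -164), 'short': 34, 'long': 73, 'longdir': 158.3, 'z': [2.8, 4.5, 8.6], 'n': 2862}
wrist tray_medium 0.88 [299.  36.] {'c': (626, -219), 'short': 54, 'long': 84, 'longdir': 140.3, 'z': [2.9, 4.5, 8.8], 'n': 3404}
wrist black_tape 0.8 [442. 227.] {'c': (664, -427), 'short': 65, 'long': 66, 'longdir': 126.9, 'z': [17.6, 19.1, 20.4], 'n': 3208}
top buckle 0.95 [455. 263.] {'c': (474, -577), 'short': 36, 'long': 49, 'longdir': 3.0, 'z': [9.1, 11.6, 16.7], 'n': 423}
top carton 0.91 [363. 218.] {'c': (564, -410), 'short': 44, 'long': 56, 'longdir': 153.7, 'z': [60.1, 62.8, 65.7], 'n': 550}
top tray_large 0.84 [366. 233.] {'c': (564, -404), 'short': 92, 'long': 95, 'long
[... 619 characters left out ...]
ng': 89, 'longdir': 68.7, 'z': [2.5, 5.3, 9.8], 'n': 416}
scene tray_medium 0.78 [346. 216.] {'c': (642, -202), 'short': 81, 'long': 110, 'longdir': 50.5, 'z': [1.9, 4.8, 8.8], 'n': 388}
scene tray_large 0.6 [368. 281.] {'c': (578, -379), 'short': 95, 'long': 158, 'longdir': 64.0, 'z': [1.8, 4.5, 9.2], 'n': 753}
scene black_tape 0.66 [420. 254.] {'c': (663, -429), 'short': 64, 'long': 65, 'longdir': 74.2, 'z': [15.1, 18.1, 21.7], 'n': 429}
scene pliers 0.64 [292. 178.] {'c': (595, -39), 'short': 68, 'long': 143, 'longdir': 160.7, 'z': [8.0, 11.1, 15.1], 'n': 338}
scene marker_pen 0.72 [250. 270.] {'c': (347, -234), 'short': 12, 'long': 131, 'longdir': 68.1, 'z': [12.6, 15.2, 18.7], 'n': 193}
```

View pics/wrist11.png

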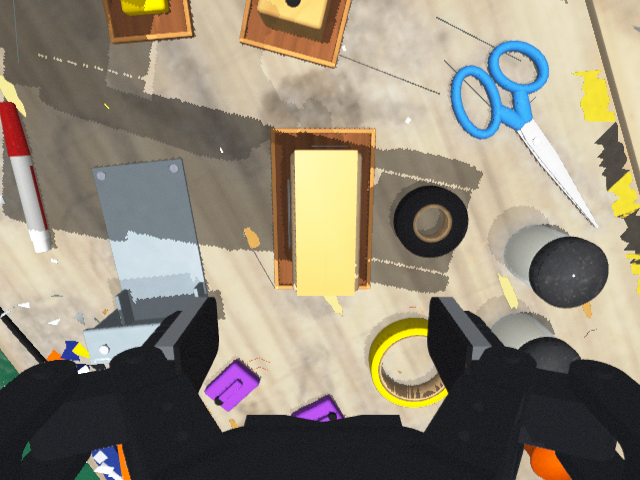

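The wrist view shows the carton at (325,220), flat and centred in the large tray. The tape, pliers and pen have not moved, and the gripper is clear, so I'll hand in.

```bash
python3 -c "
from bench import r
print(r.sign_off())"
```

```text
the job is handed in; nothing more can be done
None
```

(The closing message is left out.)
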